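# Clear the guard panel and counter-hold the hidden bolt head

## Robot

A 6-joint arm with a two-finger parallel gripper is mounted at the origin on the work surface. World frame = base frame: x ahead of the robot, y to its left, z up, the work surface at z = 0. Lengths are in mm, angles in rad, forces in N, time in s.
With the tool pointing down it reaches from about 225 to 875 mm from the base axis. Payload 3.4 kg.
Tool frame: the origin (TCP) lies midway between the tips of the shut fingers; the grasp point (between the pads) lies 19 mm behind it (robot.pinch_z is the distance from the TCP to the grasp point, in mm); z points along the fingers, y is the line along which they close (so a half turn about z gives the same grasp; the last joint's range is limited). The gripper opens to 85 mm and grips with 20 to 120 N. Pads are 22 mm wide; open, the fingers measure 114 mm over their backs; the gripper's body (76 mm by 85 mm) begins 54 mm behind the grasp point. The pads swing forward as they close: fully open they stand 13 mm farther back than shut.
Start: joints at [-1.452, 0.276, 1.505, -0, 1.361, -0.121], TCP at [136.564, -558.581, 231.328] pointing down, gripper open.
Joint ranges: [-2.89, 2.89], [-0.75, 2.08], [0.22, 2.7], [-1.18, 4.32], [0.11, 2.71], [-2.7, 2.7]. Speed limits (rad/s): [2.57, 2.57, 3.14, 3.14, 3.14, 3.14].

## Interface

Orientations are given as a unit quaternion [x, y, z, w].
In Python, from cell import robot gives the robot as it stands.
- The arm moves only by the shell command python3 -m handwheel 'ROWS' [OPENING] [FORCE]. ROWS is a JSON object of lists of equal length, an entry for each row: "slide": the shift along the tool's x, y, z in cm, a list of three; "roll": the turn about the tool's z in rad. In form: {"slide": [[dx, dy, dz], ...], "roll": [roll, ...]}. A call has exactly 5 rows; each row is the pose to reach, as a shift and turn from the pose commanded when the call began, along the tool's axes at that moment; what a row does not reach only later rows make up. A row lasts 1/8 s, in which the tool goes at most 62.5 mm and 10.7 degrees, less where a joint would pass 70% of its speed; a pose out of reach is approached as far as the arm can. A call with a gripper value outside its range is refused whole. OPENING is the closure, from -1 (fully open) to 1 (shut), so that 0 is half open, set as the call begins (- or left out, the last holds). The fingers move at their own pace and stop on an object; FORCE is the grip in N (left out, the last holds). Time passes only in rows, so rows that repeat a pose let the fingers close, or fill a call up. It gives the time, the measured TCP pose, the force, the opening and the grip force at its end, in the units of the state.
- robot.read_state(): the state, without advancing time (a new reading comes with each control period).
- robot.read_camera(name): name is "scene" or "top"; returns the picture (400x640x3 uint8, red, green, blue); there is no depth.
- robot.camera_params(name): a dict with "camera_matrix" (3x3 intrinsics, pixels), "camera_from_world" (4x4, takes a point from world to camera coordinates). Camera axes: x right, y up, looking along -z (the intrinsics and any distortion apply to the point x, -y, -z); pixel columns grow to the right and rows downward; lengths in mm; the calibration is good to about 2 mm. A picture is of the moment at which its call begins. camera_params takes no time and is no camera call.
- robot.job_done(): hands the job in; it is judged then, once.
The state is a dict: "time": time; "q": joint angles; "dq": joint speeds; "effort": joint torques, N m; "position": TCP position; "eef_rot": TCP orientation; "ft_force": force on the tool from outside, world axes, zero at the start; "ft_torque": the same for the moment, N m; "grip_width": opening from 0.0 (shut) to 1.0 (fully open); "grip_force": force on a finger pad.
Only numpy, scipy, OpenCV 4.12 (cv2) and the standard library are available. Lean on these libraries where they do the work, as an engineer would, in place of code of your own. Each camera call takes 0.05 s, during which the arm holds its last target. There are 200 camera calls.

## Task

Draw the guard panel up out of the gap behind the bracket and lean it at a slant against the steel set-up block, its lower edge on the bench, and let go of it. Then reach down into the gap behind the bracket, grip the hexagonal bolt head and hold it firmly so that the nut driver no longer turns it; the program finishes while still holding the bolt head still. Leave the jar, tape roll, screwdriver and caliper alone, and do not shove the block away.

Things in the scene. Friction and masses are not known exactly. Their poses are not given: they have to be found in the camera images.
- fixture: Fixed bolting fixture (mm). Origin on the bench below the middle of the bracket's rear face; +x points into the gap behind the bracket, roughly away from the robot; z up. Bracket: upright plate x -10 to 0, y +-45, top z 110. Rear wall: x 50 to 58, y +-45, top z 100. The 50 wide gap between them is open above and at both y ends. Base 12 thick, x -55 to 75, y +-55
- head_grip (a point): Where to grip the bolt head (mm): on the bolt's axis, 24 behind the bracket's rear face, 80 above the bench, axes as the fixture's. The head is a steel hexagon 24 across flats, 27.7 across corners, axis along x, from 10 to 27.5 behind the bracket. Fingers closing along y fit beside it once the guard panel is out; below it the gap is clear down to the guide blocks, 35 below this point
- bolt: The bolt; origin on its axis at the bracket's rear face, x along its axis. Unheld, the driver turns it slowly, about 0.03 rad/s, from a start anywhere within a sixth of a turn; it does not run out during the job. A level grip of 25 N or more, closing along the fixture's y stops it at any angle of the hexagon, on flats or corners. At angle 0 two flats face along the fixture's +y and -y
- slot (a point): Middle of the slot's floor in the gap, 36 mm behind the bracket, 12 mm above the bench, axes as the fixture's. Black guide blocks on the gap's floor (tops 45 mm above the bench, y +-43) leave this slot, 12.5 mm wide in x, which holds the guard panel upright at the start. It is empty once the panel is out
- driver (a point): Nut driver on the fixture, in front of the bracket, on the bolt's axis: a cylinder 38 mm across whose back end is this point, 118 mm in front of the bracket's rear face and 80 mm above the bench. It turns nut and bolt together all the time, with a torque of about 0.12 N m, for as long as nobody holds the bolt head
- panel_mid (a point): Centre of the guard panel, a loose rigid off-white slab 10 thick (its x), 80 wide (its y), 150 tall (its z), about 0.22 kg; at the start it stands upright in the fixture's slot, its foot 12 above the bench and its top at 162, 52 above the bracket's top (mm)
- panel: The same guard panel; origin at the centre of its lower edge
- block: Loose steel set-up block with rows of holes, 50 (x) by 76 (y) by 75 tall, 1.7 kg, standing on the bench; origin at the centre of its underside, z up, its -x face roughly towards the robot (mm)
- table: The bench with its blue mat, top at z = 0
- jar: Small amber glass jar with a black lid, 38 across, 60 tall, standing among the work (mm); not part of the job, to be left alone; origin under its middle
- tape: Roll of tape, 60 across, 16 tall, lying flat (mm); not part of the job, to be left alone; origin under its middle
- screwdriver: Screwdriver, 130 long, lying (mm); not part of the job, to be left alone; origin under its middle
- caliper: Caliper, 170 long, lying flat (mm); not part of the job, to be left alone; origin under its middle

How it is judged (in metres and radians):
On the way:
1. the guard panel leans on the set-up block with its lower edge on the bench, let go and at rest (angle between panel_mid's own z axis and vertical between 0.12 and 0.8 rad and contact force between panel and block above 0.08 N and contact force between panel and table above 0.3 N and contact force between panel and the arm below 0.05 N and contact force between panel and the fingers below 0.05 N and contact force between panel and fixture below 0.05 N and linear speed of panel below 0.02 m/s), for 0.3 s.
At the end, for the whole second after the job is handed in: The panel leans at rest on the block, 7 to 45 degrees from upright, lower edge on the bench, touched by neither robot nor fixture; the fingers still grip the bolt head (within 22 mm of the grip point, over 8 N), which turns slower than 0.008 rad/s (free: 0.03) (all of step 1 and contact force between the fingers and bolt above 8 N and distance between the grasp point and head_grip below 0.022 m and angular speed of bolt below 0.008 rad/s); the arm keeps its last pose, push and grip.
It fails at once if the set-up block is shoved more than 40 mm (distance of block from where it was at the start of the episode above 0.04 m).
It fails at once if a bystander is moved more than 40 mm (distance of any of jar, tape, screwdriver, caliper from where it was at the start of the episode above 0.04 m).
It also fails if it takes over 58 s, if anything falls off the work surface, if the arm or the gripper's body presses on something with over 40 N, if the wrist force passes 120 N, or if a joint passes its speed limit or range.

## Working session

There is one attempt and no reset: what is moved stays moved. The work goes in short steps, Python scripts to look and compute and a shell command to move; the robot and the scene stay as the last step left them, time stands still between calls to the robot, and variables do not carry over. Pictures are saved under pics/ and viewed, at most 10 in all, crops included, and the job is handed in when it is done.

```bash
mkdir -p pics; python3 - <<'E'
from cell import robot
import cv2,numpy as np
for n in("scene","top"):
    cv2.imwrite(f"pics/{n}0.png",robot.read_camera(n)[:,:,::-1])
    p=robot.camera_params(n);print(n,np.round(p["camera_matrix"],1).tolist(),np.round(p["camera_from_world"],3).tolist(),[k for k in p])
s=robot.read_state();print(s)
E
```

```text
scene [[515.3, 0.0, 328.0], [0.0, 515.3, 205.0], [0.0, 0.0, 1.0]] [[0.767, 0.642, 0.008, -351.025], [-0.551, 0.651, 0.523, 323.709], [0.33, -0.405, 0.853, -1453.826], [0.0, 0.0, 0.0, 1.0]] ['camera_matrix', 'camera_from_world']
top [[497.8, 0.0, 320.9], [0.0, 497.8, 198.9], [0.0, 0.0, 1.0]] [[0.047, -0.999, 0.002, -103.14], [0.978, 0.046, 0.203, -546.184], [-0.203, -0.008, 0.979, -945.406], [0.0, 0.0, 0.0, 1.0]] ['camera_matrix', 'camera_from_world']
{'time': 0.1, 'q': array([-1.45200578e+00,  2.76553101e-01,  1.50600220e+00,  1.15271995e-05,
        1.36070147e+00, -1.20995720e-01]), 'dq': array([-0.00100594, -0.00061198, -0.00273735,  0.00016765, -0.00184323,
       -0.00054621]), 'effort': array([ 9.35902353e-04, -4.17699337e+01, -2.46404904e+01, -1.23597151e-04,
        5.76464998e-03,  1.47620983e-05]), 'position': array([ 136.50516453, -558.08203801,  230.51576434]), 'eef_rot': array([ 9.92821224e-01,  1.19604868e-01,  6.55327683e-06, -8.32051503e-04]), 'ft_force': array([-0.09914477, -0.74199133, -0.17523449]), 'ft_torque': array([-0.01564489, -0.01085305,  0.01236024]), 'grip_force': 0.0, 'grip_width': 0.9980542772956689}
```

View pics/scene0.png

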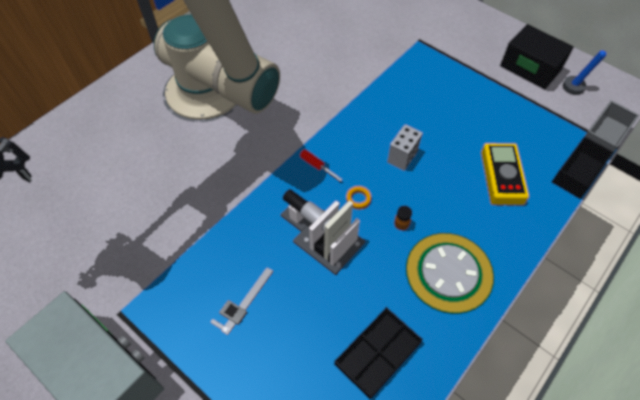

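View pics/top0.png

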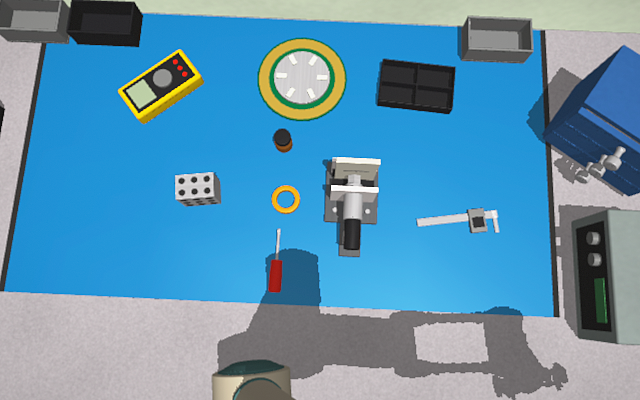

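The scene view shows the fixture near (325,225) with the panel standing behind the bracket, the block at (405,145), and the jar, tape and screwdriver between them. In the top view the panel and bracket are around (355,175), the block at (197,188), tape (286,199), jar (283,140), screwdriver (276,262) and caliper (460,220).

```bash
cat > h.py <<'E'
from cell import robot
import cv2,numpy as np
def ray(n,uv,z):
    p=robot.camera_params(n);K=p["camera_matrix"];T=np.array(p["camera_from_world"])
    d=np.linalg.inv(K)@np.array([uv[0],uv[1],1.]);d=d*[1,-1,-1]
    R=T[:3,:3];c=-R.T@T[:3,3];d=R.T@d
    return c+d*(z-c[2])/d[2]
def proj(n,P):
    p=robot.camera_params(n);K=np.array(p["camera_matrix"]);T=np.array(p["camera_from_world"])
    c=T[:3,:3]@np.array(P,float)+T[:3,3];c=c*[1,-1,-1];u=K@c;return u[:2]/u[2]
def state():
    s=robot.read_state();x,y=s["eef_rot"][:2];return s,2*np.arctan2(y,x)
def shot(n,f,box,k):
    im=robot.read_camera(n)[:,:,::-1].copy();a,b,c,d=box
    cv2.imwrite(f,cv2.resize(im[b:d,a:c],None,fx=k,fy=k,interpolation=cv2.INTER_CUBIC));return im
E
python3 - <<'E'
import cv2,numpy as np
a=cv2.imread("pics/top0.png");s=cv2.imread("pics/scene0.png")
c=lambda i,x,y,w,h,k:cv2.resize(i[y:y+h,x:x+w],None,fx=k,fy=k,interpolation=cv2.INTER_CUBIC)
A=c(a,310,145,90,120,5)[:600] ;B=c(a,170,165,60,50,5)
A=A[:600]; B=cv2.copyMakeBorder(B,0,600-B.shape[0],0,0,cv2.BORDER_CONSTANT)
cv2.imwrite("pics/c1.png",np.hstack([A,B]))
E
```

```text
(no output)
```

View pics/c1.png

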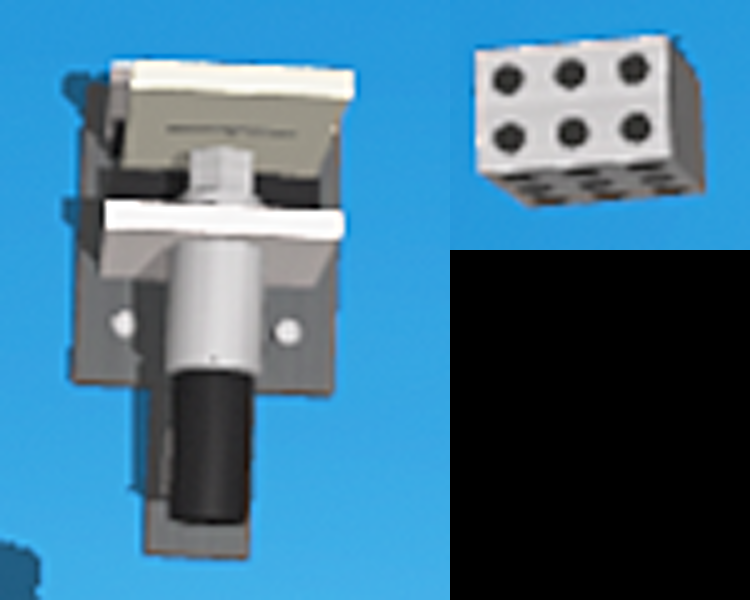

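The crop shows the panel's top face with corners near (132,65), (354,72), (352,98), (128,88), the bracket's top at (106,200)–(344,237), and the block's top at (476,50), (668,37), (670,160), (480,172) in crop pixels.

```bash
python3 - <<'E'
from h import *
np.set_printoptions(precision=1,suppress=True)
def g(pts,ox,oy,z): 
    P=np.array([ray("top",((x+.5)/5-.5+ox,(y+.5)/5-.5+oy),z)[:2] for x,y in pts]);c=P.mean(0);e=(P[0]-P[1]+P[3]-P[2])/2
    print(P.tolist(),"c",c,"ylen",np.linalg.norm(e),"yaw",np.arctan2(-e[0],e[1]));return c
g([(132,65),(354,72),(352,98),(128,88)],310,145,162)
g([(106,200),(344,212),(343,237),(104,230)],310,145,110)
g([(26,50),(218,37),(220,160),(30,172)],170,165,75)
for n,uv,z in(("jar",(282,132),60),("tape",(286,199),8),("sd1",(278,230),10),("sd2",(274,290),10)):print(n,ray("top",uv,z))
E
```

```text
[[606.6794291449224, -102.35634243220065], [607.839354799343, -183.4220527705933], [597.9688986231695, -182.91298873710778], [597.9059953605474, -101.25129331411769]] c [ 602.6 -142.5] ylen 81.36600011121054 yaw 0.007514443524725346
[[568.0145131280241, -95.60752213648931], [567.5768753120361, -186.68014755834855], [557.7718410357165, -186.524767052683], [556.2283056112082, -95.3445317037608]] c [ 562.4 -141. ] ylen 91.12810799727818 yaw 0.006067855567129388
[[582.2135019090974, 215.30154920913924], [591.1393949952259, 139.40495844163763], [541.1762232182974, 134.08472889176738], [532.8411861043762, 208.46601520092622]] c [561.8 174.3] ylen 75.63296247344614 yaw 0.11435893885611248
jar [686.5   9.   60. ]
tape [556.7  -3.7   8. ]
sd1 [489.8   8.8  10. ]
sd2 [366.9   9.1  10. ]
```

```bash
cat >> h.py <<'E'
def go(x,y,z,yaw):
    s,w=state();p=s["position"];d=np.array([x,y,z])-p
    dx=d[0]*np.cos(w)+d[1]*np.sin(w);dy=d[0]*np.sin(w)-d[1]*np.cos(w)
    print("t%.2f p"%s["time"],np.round(p,1),"yaw %.4f"%w,"q6 %.2f"%s["q"][5],"ft",np.round(s["ft_force"],1),"grip",round(s["grip_width"],3),round(s["grip_force"],1))
    print("slide cm",np.round([dx/10,dy/10,-d[2]/10],2),"roll %.4f"%((w-yaw+np.pi)%(2*np.pi)-np.pi))
E
python3 -c "from h import *;go(603,-142,235,1.577)"
```

```text
t0.10 p [ 136.5 -558.1  230.5] yaw 0.2398 q6 -0.12 ft [-0.1 -0.7 -0.2] grip 0.998 0.0
slide cm [ 55.2  -29.34  -0.45] roll -1.3372
```

```bash
python3 -m handwheel '{"slide": [[5,-2.7,0],[10,-5.3,0],[15,-8,0],[20,-10.6,-0.2],[25,-13.3,-0.2]], "roll": [-0.13,-0.26,-0.39,-0.52,-0.65]}' -1 60; python3 -c "from h import *;go(603,-142,235,1.577)"
```

```text
time: 0.72
position: [348.9, -368.7, 233.1]
eef_rot: [0.902, 0.432, 0.0, 0.0]
ft_force: [1.4, -0.0, 0.1]
grip_width: 0.994
grip_force: 0.0
t0.72 p [ 348.9 -368.7  233.1] yaw 0.8937 q6 -0.27 ft [ 1.4 -0.   0.1] grip 0.994 0.0
slide cm [33.58  5.6  -0.19] roll -0.6833
```

```bash
python3 -m handwheel '{"slide": [[5,0.8,0],[11,1.8,0],[18,3,-0.1],[26,4.3,-0.1],[33,5.5,-0.1]], "roll": [-0.14,-0.28,-0.42,-0.55,-0.683]}'; python3 -c "from h import *;go(603,-142,235,1.577)"
```

```text
time: 1.35
position: [572.8, -170.2, 233.9]
eef_rot: [0.705, 0.709, -0.0, -0.0]
ft_force: [-0.3, -1.1, 0.4]
grip_width: 1.0
grip_force: 0.0
t1.35 p [ 572.8 -170.2  233.9] yaw 1.5773 q6 -0.41 ft [-0.3 -1.1  0.4] grip 1.0 0.0
slide cm [ 2.8   3.04 -0.11] roll 0.0003
```

```bash
python3 -m handwheel '{"slide": [[0,0,0],[0,0,0],[0,0,0],[0,0,0],[0,0,0]], "roll": [0,0,0,0,0]}'>/dev/null; python3 - <<'E'
from h import *
go(603,-142,121,1.577)
shot("top","pics/t2.png",(280,110,440,230),5);shot("scene","pics/s2.png",(270,120,400,280),4)
E
```

```text
t1.98 p [ 571.1 -172.6  234.5] yaw 1.5712 q6 -0.41 ft [ 0.6 -0.1 -0.2] grip 0.995 0.0
slide cm [ 3.06  3.19 11.35] roll -0.0058
```

View pics/s2.png

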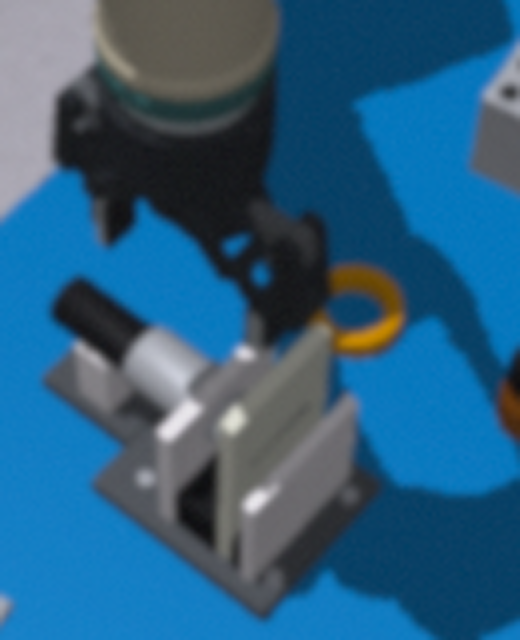

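The gripper hangs above the front of the bracket, closing along the fixture's x. In the crop the panel's top edge runs from (232,415) to (322,328).

```bash
python3 -c "
from h import *
print(ray('scene',(232/4+270,415/4+120),162),ray('scene',(322/4+270,328/4+120),162),ray('scene',(339.1,212.6),162))
print(ray('scene',(180/4+270,425/4+120),110),ray('scene',(245/4+270,352/4+120),110))"
```

```text
[ 603.1457762 -175.7050443  162.       ] [ 605.57627884 -105.62021345  162.        ] [ 603.6937199 -140.8098375  162.       ]
[ 567.36384675 -175.57806036  110.        ] [ 564.73703672 -118.08462716  110.        ]
```

Both cameras agree: panel at about (603,-142). Going above it, then descending.

```bash
python3 -m handwheel '{"slide": [[1,1,0],[2,2.2,0],[3.05,3.25,0],[3.05,3.25,0],[3.05,3.25,0]], "roll": [-0.006,-0.006,-0.006,-0.006,-0.006]}' >/dev/null;  python3 -m handwheel '{"slide": [[0,0,3],[0,0,6],[0,0,9],[0,0,11.1],[0,0,11.1]], "roll": [0,0,0,0,0]}'>/dev/null; python3 -c "from h import *;go(603,-142,121,1.577)"
```

```text
t3.33 p [ 602.4 -141.2  121.6] yaw 1.5783 q6 -0.35 ft [-0.   0.5  0.7] grip 1.003 0.0
slide cm [-0.09  0.06  0.06] roll 0.0013
```

```bash
python3 -m handwheel '{"slide": [[0,0.06,0],[0,0.06,0],[0,0.06,0],[0,0.06,0],[0,0.06,0]], "roll": [0,0,0,0,0]}' 1 60;python3 -m handwheel '{"slide": [[0,0,0],[0,0,0],[0,0,0],[0,0,0],[0,0,0]], "roll": [0,0,0,0,0]}'; python3 -c "from h import *;go(603,-142,241,1.577)"
```

```text
time: 3.95
position: [604.8, -141.3, 123.8]
eef_rot: [0.704, 0.71, 0.0, 0.0]
ft_force: [-0.9, 0.9, 3.5]
grip_width: 0.112
grip_force: 59.0
time: 4.58
position: [604.8, -141.3, 123.8]
eef_rot: [0.704, 0.71, 0.0, 0.0]
ft_force: [-1.0, 0.2, 4.9]
grip_width: 0.108
grip_force: 59.5
t4.58 p [ 604.8 -141.3  123.8] yaw 1.5788 q6 -0.35 ft [-1.   0.2  4.9] grip 0.108 59.5
slide cm [ -0.07  -0.18 -11.72] roll 0.0018
```

```bash
python3 -m handwheel '{"slide": [[0,0,-1],[0,0,-3],[0,0,-5],[0,0,-7],[0,0,-9]], "roll": [0,0,0,0,0]}';python3 -m handwheel '{"slide": [[0,0,-1.5],[0,0,-3],[0,0,-4],[0,0,-4.5],[0,0,-4.5]], "roll": [0,0,0,0,0]}'>/dev/null; python3 -c "
from h import *;s,w=state();go(512.1,168.6,s['position'][2],1.571+.114)"
```

```text
time: 5.2
position: [604.3, -141.0, 213.4]
eef_rot: [0.704, 0.71, -0.0, -0.001]
ft_force: [-0.6, -0.2, -2.0]
grip_width: 0.106
grip_force: 58.5
t5.83 p [ 604.7 -141.2  258.3] yaw 1.5788 q6 -0.35 ft [ 0.5 -0.6 -2.8] grip 0.108 58.5
slide cm [31.05 -9.01 -0.  ] roll -0.1062
```

```bash
python3 -m handwheel '{"slide": [[2,-0.6,0],[5,-1.5,0],[8.5,-2.5,0],[12,-3.5,0],[15.5,-4.5,0]], "roll": [-0.02,-0.04,-0.06,-0.08,-0.106]}'>/dev/null;python3 -m handwheel '{"slide": [[4,-0.7,0],[8,-1.8,0],[11.5,-2.5,0],[14,-2.9,0],[15.5,-2.9,0]], "roll": [0,0,0,0,0]}'>/dev/null; python3 -m handwheel '{"slide": [[0,0,0],[0,0,0],[0,0,0],[0,0,0],[0,0,0]], "roll": [0,0,0,0,0]}'; python3 - <<'E'
from h import *
go(512.1,168.6,126,1.571+.114)
shot("scene","pics/s3.png",(330,50,490,210),4)
E
```

```text
time: 7.7
position: [512.1, 163.7, 258.2]
eef_rot: [0.666, 0.746, -0.0, 0.0]
ft_force: [-0.7, -0.3, -1.7]
grip_width: 0.106
grip_force: 58.5
t7.70 p [512.1 163.7 258.2] yaw 1.6840 q6 0.07 ft [-0.7 -0.3 -1.7] grip 0.106 58.5
slide cm [ 0.49  0.05 13.22] roll -0.0010
```

View pics/s3.png

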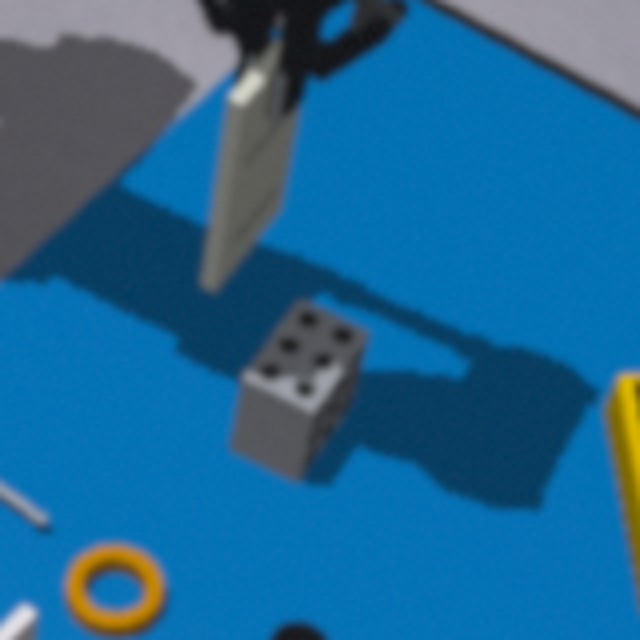

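The panel hangs in the fingers just in front of the block; its lower near corner is at (208,288) and the block top's corners at (248,372), (303,300), (368,330), (312,412) in the crop.

```bash
python3 -c "
from h import *
c=lambda x,y:((x+.5)/4-.5+330,(y+.5)/4-.5+50)
P=np.array([ray('scene',c(*p),75)[:2] for p in((303,300),(248,372),(312,412),(368,330))]);print(P,P.mean(0))
yw=.114;n=np.array([np.cos(yw),np.sin(yw)]);t=np.array([-n[1],n[0]])
C=np.array([512.1,163.7])
for sx in(-5,5):
  for z in(146.5,296.5):
    q=C+sx*n-40*t;u=proj('scene',[*q,z]);print(sx,z,((u-[330,50])*4).round())
"
```

```text
[[537.22416491 207.48531984]
 [544.8115579  138.67578861]
 [592.67903031 138.97069961]
 [582.25537807 213.92475453]] [564.2425328  174.76414065]
-5 146.5 [199. 281.]
-5 296.5 [226.  92.]
5 146.5 [214. 288.]
5 296.5 [243.  99.]
```

```bash
python3 -m handwheel '{"slide": [[0.2,0.05,2],[0.5,0.05,5],[0.5,0.05,8],[0.5,0.05,11],[0.5,0.05,13.2]], "roll": [0,0,0,0,0]}'>/dev/null;python3 -m handwheel '{"slide": [[0,0,0.3],[0,0,0.6],[0,0,0.8],[0,0,1.0],[0,0,1.1]], "roll": [0,0,0,0,0]}'; python3 -m handwheel '{"slide": [[0,0,0.05],[0,0,0.1],[0,0,0.15],[0,0,0.2],[0,0,0.2]], "roll": [0,0,0,0,0]}'; python3 -c "
from h import *;go(512.1,168.6,111.8,1.571+.114)"
```

```text
time: 9.0
position: [512.0, 169.2, 115.5]
eef_rot: [0.666, 0.746, 0.0, 0.0]
ft_force: [0.9, -0.5, -2.2]
grip_width: 0.107
grip_force: 58.6
time: 9.62
position: [511.8, 169.2, 113.2]
eef_rot: [0.666, 0.746, -0.0, -0.0]
ft_force: [-0.5, 0.0, -2.0]
grip_width: 0.109
grip_force: 58.6
t9.62 p [511.8 169.2 113.2] yaw 1.6848 q6 0.08 ft [-0.5  0.  -2. ] grip 0.109 58.6
slide cm [-0.06  0.02  0.14] roll -0.0002
```

```bash
python3 -m handwheel '{"slide": [[0,0,0.03],[0,0,0.06],[0,0,0.09],[0,0,0.12],[0,0,0.14]], "roll": [0,0,0,0,0]}'; python3 -m handwheel '{"slide": [[0,0,0.02],[0,0,0.05],[0,0,0.08],[0,0,0.1],[0,0,0.1]], "roll": [0,0,0,0,0]}'
```

```text
time: 10.25
position: [511.9, 169.1, 111.8]
eef_rot: [0.666, 0.746, -0.0, 0.0]
ft_force: [-0.8, 0.2, -0.8]
grip_width: 0.111
grip_force: 58.7
time: 10.88
position: [512.0, 169.2, 111.8]
eef_rot: [0.666, 0.746, 0.0, 0.0]
ft_force: [-1.1, 0.1, 5.6]
grip_width: 0.108
grip_force: 59.9
```

```bash
python3 -m handwheel '{"slide": [[0,0,0],[0,0,0],[0,0,0],[0,0,0],[0,0,0]], "roll": [0,0,0,0,0]}' 0.2 ; python3 -m handwheel '{"slide": [[0,0.3,0],[0,0.6,0],[0,0.8,0],[0,1,0],[0,1.2,0]], "roll": [0,0,0,0,0]}';python3 - <<'E'
from h import *
shot("scene","pics/s4.png",(350,70,450,190),5)
E
```

```text
time: 11.5
position: [511.9, 169.1, 110.8]
eef_rot: [0.666, 0.746, -0.0, 0.0]
ft_force: [-0.4, -0.3, -0.6]
grip_width: 0.398
grip_force: 0.0
time: 12.12
position: [523.9, 170.5, 110.8]
eef_rot: [0.666, 0.746, -0.0, 0.0]
ft_force: [-0.4, 0.2, 0.6]
grip_width: 0.397
grip_force: 0.0
```

View pics/s4.png

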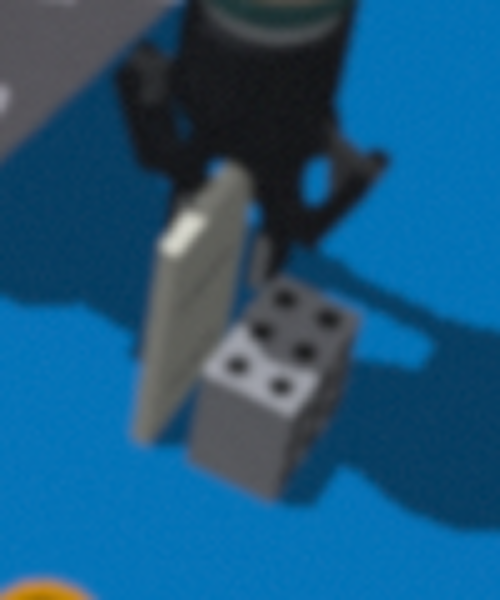

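The panel stands free, about 20 mm clear of the block, between the fingers; the front finger is about to touch it. Pushing it over.

```bash
python3 -m handwheel '{"slide": [[0,0.2,0],[0,0.4,0],[0,0.6,0],[0,0.8,0],[0,1.0,0]], "roll": [0,0,0,0,0]}'; python3 -m handwheel '{"slide": [[0,0.3,0],[0,0.6,0],[0,0.9,0],[0,1.2,0],[0,1.4,0]], "roll": [0,0,0,0,0]}'; python3 - <<'E'
from h import *
shot("scene","pics/s5.png",(350,70,450,190),5)
E
```

```text
time: 12.8
position: [533.9, 171.7, 110.9]
eef_rot: [0.666, 0.746, 0.0, 0.0]
ft_force: [-0.5, 0.6, 0.6]
grip_width: 0.4
grip_force: 0.0
time: 13.42
position: [547.9, 173.3, 110.9]
eef_rot: [0.666, 0.746, 0.0, 0.0]
ft_force: [-0.6, -0.6, 0.8]
grip_width: 0.397
grip_force: 0.0
```

View pics/s5.png

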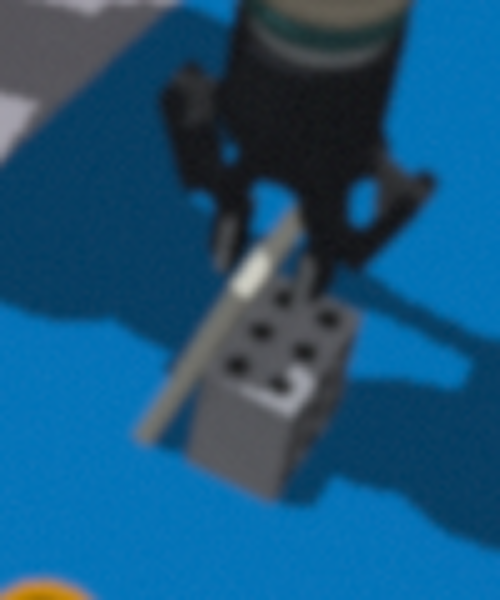

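The panel now leans on the block's top edge, the fingers clear on both sides. Withdrawing parallel to the slant.

```bash
python3 -m handwheel '{"slide": [[0,0.25,-1],[0,0.7,-2.5],[0,1.1,-4],[0,1.5,-5.5],[0,1.5,-8]], "roll": [0,0,0,0,0]}'; python3 -m handwheel '{"slide": [[0,0,-3],[0,0,-5],[0,0,-5],[0,0,-5],[0,0,-5]], "roll": [0,0,0,0,0]}' -1;  python3 - <<'E'
from h import *
go(591.4,-141,230,0.006)
shot("scene","pics/s6.png",(290,60,450,280),2.6)
E
```

```text
time: 14.1
position: [562.5, 174.9, 191.4]
eef_rot: [0.666, 0.746, -0.0, -0.0]
ft_force: [1.0, -0.6, -0.6]
grip_width: 0.4
grip_force: 0.0
time: 14.72
position: [561.9, 174.8, 239.6]
eef_rot: [0.666, 0.746, -0.001, -0.001]
ft_force: [0.8, 0.8, -0.1]
grip_width: 1.003
grip_force: 0.0
t14.72 p [561.9 174.8 239.6] yaw 1.6847 q6 0.07 ft [ 0.8  0.8 -0.1] grip 1.003 0.0
slide cm [-31.71  -0.66   0.96] roll 1.6787
```

View pics/s6.png

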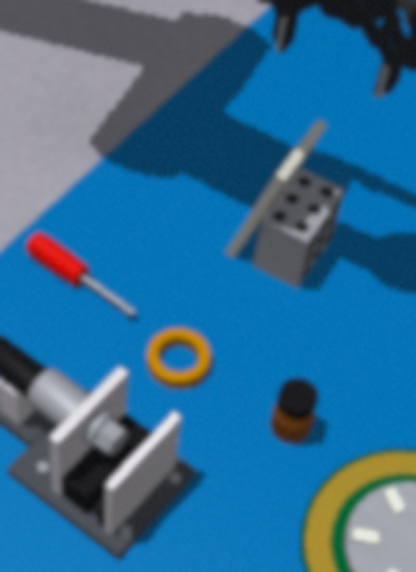

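The panel rests leaning on the block and the bolt head at (108,432) is exposed between bracket and wall. Moving over the gap while turning to close along y.

```bash
python3 -m handwheel '{"slide": [[-3,0,0],[-7,-0.1,0],[-11,-0.2,0.2],[-15,-0.3,0.3],[-19,-0.4,0.3]], "roll": [0.16,0.33,0.5,0.67,0.84]}' -1 >/dev/null;  python3 -c "from h import *;go(591.4,-141,230,0.006)"
```

```text
t15.40 p [579.8 -15.5 237. ] yaw 0.8393 q6 0.58 ft [-0.6  0.1 -0. ] grip 0.994 0.0
slide cm [-8.57  9.25  0.7 ] roll 0.8333
```

```bash
python3 -m handwheel '{"slide": [[-2,2.1,0],[-4,4.3,0.2],[-6,6.4,0.4],[-8,8.6,0.6],[-8.6,9.25,0.7]], "roll": [0.16,0.33,0.5,0.67,0.833]}' >/dev/null; python3 -m handwheel '{"slide": [[0,0,0],[0,0,0],[0,0,0],[0,0,0],[0,0,0]], "roll": [0,0,0,0,0]}' > /dev/null; python3 - <<'E'
from h import *
go(591.4,-141,61,0.006)
shot("top","pics/t7.png",(310,130,400,230),6);shot("scene","pics/s7.png",(270,140,390,270),5)
E
```

```text
t16.65 p [ 592.3 -139.7  231. ] yaw 0.0126 q6 1.21 ft [ 0.8 -0.3 -0.7] grip 1.002 0.0
slide cm [-0.09  0.13 17.  ] roll 0.0066
```

View pics/s7.png

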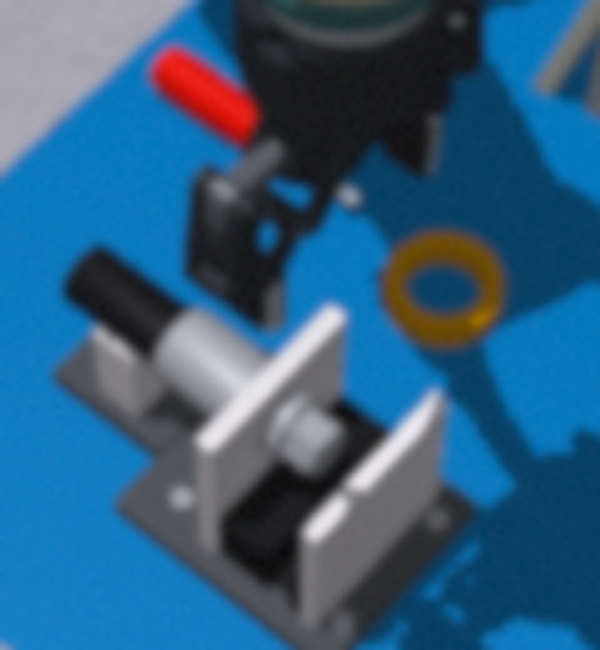

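The gripper is over the fixture with the fingers at both ends of the gap. The bracket's top runs (205,440)–(338,308), the rear wall's (310,532)–(438,395), and the head sits at (318,440).

```bash
python3 -c "
from h import *
c=lambda x,y:(x/5+270,y/5+140)
for p,z in(((205,442),110),((338,312),110),((310,532),100),((438,397),100),((318,440),85)):print(ray('scene',c(*p),z))
for x in(567.4,591.4,617.4,625.4):print(((proj('scene',[x,-186,110 if x<600 else 100])-[270,140])*5).round())"
```

```text
[ 564.27003823 -185.05865392  110.        ]
[566.19807184 -97.99596874 110.        ]
[ 622.76347096 -185.17559754  100.        ]
[623.37772376 -98.58644042 100.        ]
[ 591.98069842 -142.26259457   85.        ]
[209. 448.]
[252. 480.]
[299. 526.]
[314. 537.]
```

```bash
python3 -m handwheel '{"slide": [[0,0.15,1],[0,0.15,3],[0,0.15,5],[0,0.15,7],[0,0.15,9]], "roll": [0.006,0.006,0.006,0.006,0.006]}' >/dev/null; python3 -m handwheel '{"slide": [[0,0,2],[0,0,4],[0,0,6],[0,0,7.5],[0,0,8]], "roll": [0,0,0,0,0]}';  python3 -c "from h import *;go(592.5,-141.3,61,0.006)"
```

```text
time: 18.0
position: [591.6, -141.4, 59.6]
eef_rot: [1.0, 0.003, -0.001, -0.0]
ft_force: [-0.0, 0.8, 0.1]
grip_width: 1.001
grip_force: 0.0
t18.00 p [ 591.6 -141.4   59.6] yaw 0.0056 q6 1.22 ft [-0.   0.8  0.1] grip 1.001 0.0
slide cm [ 0.09 -0.   -0.14] roll -0.0004
```

```bash
python3 -m handwheel '{"slide": [[0.05,0,0],[0.05,0,0],[0.05,0,0],[0.05,0,0],[0.05,0,0]], "roll": [0,0,0,0,0]}' 1 60; python3 -m handwheel '{"slide": [[0,0,0],[0,0,0],[0,0,0],[0,0,0],[0,0,0]], "roll": [0,0,0,0,0]}';python3 - <<'E'
from h import *
shot("scene","pics/s8.png",(270,80,470,270),3)
E
```

```text
time: 18.62
position: [593.2, -142.0, 61.8]
eef_rot: [1.0, 0.003, 0.001, 0.001]
ft_force: [-0.5, -1.3, 6.0]
grip_width: 0.287
grip_force: 58.6
time: 19.25
position: [593.3, -142.0, 61.8]
eef_rot: [1.0, 0.003, 0.001, 0.001]
ft_force: [-1.0, -1.9, 5.7]
grip_width: 0.292
grip_force: 58.5
```

View pics/s8.png

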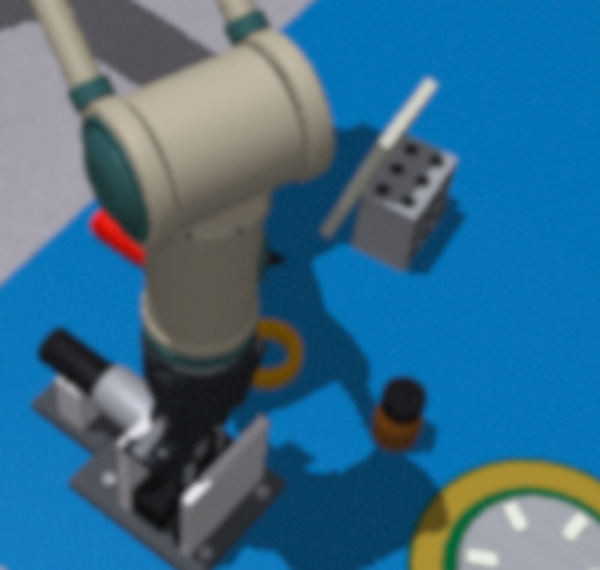

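The fingers hold the bolt head in the gap (opening about 24.5 mm, 58 N). The panel still leans on the block at (380,150), and nothing else has moved.

```bash
python3 -c "from cell import robot;print(robot.job_done())"
```

```text
the job is handed in; nothing more can be done
None
```

I handed the job in with the guard panel leaning on the set-up block, let go, and the gripper still holding the bolt head at about 58 N. In the last picture the jar, tape, screwdriver and block looked undisturbed; the caliper was out of view. I did not measure the bolt's speed, and the hand-in returned no verdict.

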